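Kickstand down, then hold the scooter frame upright

TASK

The blue scooter frame stub leans against the black tool box. While it still leans there, flip its kickstand down past the middle of its swing so that it snaps to its lower stop; then take the frame by its top bar, bring it upright with wheel and front foot standing on the bench, clear of the tool box, and finish while still gripping the bar and holding the frame upright. Leave the jars, the tape roll and the spectacles where they are.

Things in the scene. Friction and masses are not known exactly. Their poses are not given: they have to be found in the camera images.
- scooter_frame: Loose blue tube frame stub, 235 mm long (y), 213 mm high (z), 0.6 to 1.0 kg. Origin: middle of its thickness on its bottom line; z up the frame, y along it from wheel to front foot, x square to it, away from the kickstand side. Starts leaning about 0.3 rad to its +x, its two 18 mm posts (y -75 and 85 mm) on the box's upper edge. Balances on rounded feet: does not stay upright by itself.
- top_bar (a point): Centre of the top bar of the frame: a flat-sided bar 18 mm thick (frame x), 26 mm high (z 187 to 213 mm in the frame) and 210 mm long (frame y), free to grip from above between y -60 and +70 mm. This point is at frame (0, 5, 200) mm.
- kickstand_pivot (a point): Centre of the kickstand's pivot at its upper leg end, at frame (-26, 85, 88) mm; the pivot axis is the frame's x axis. The steel boss round it has radius 13 mm and carries the leg on the -x side of the front post.
- kickstand_foot (a point): Centre of the red ball (16 mm) at the free end of the kickstand, a straight 12 mm round aluminium leg. The ball lies 73 mm from the pivot axis and 22 mm farther out (frame -x) than the pivot point.
- kickstand (a joint): Kickstand angle, rad. 0: stowed, leg along the frame's -y (towards the wheel); grows as the leg swings down; 1.57: along frame -z; 1.75: lower stop. Ball at frame y = 85 - 73 cos(q), z = 88 - 73 sin(q) mm. An over-centre spring (at most 0.1 N m) pushes it away from about 0.8: below that back to 0, beyond it on to 1.75 by itself in about a second. Frame upright: ball about 8 mm off the bench.
- tyre_bottom (a point): Bottom of the tyre, at frame (0, -75, 0) mm. The wheel is 100 mm across and 20 mm wide, does not turn; its tread is rounded to a radius of 10 mm.
- front_foot (a point): Bottom of the rubber front foot, at frame (0, 85, 0) mm; rounded to a radius of 10 mm. The front post stands above it.
- tool_box: Black tool box, fixed, 362 mm long (y), 195 mm deep (x), 151 mm to the lid's top edge, yellow handle on the lid up to 162 mm. Origin: centre of its underside. Its own +x face is its plain back, 91 mm from the origin, against which the frame leans.
- tape_roll: Bystander: roll of tan tape lying flat, 100 mm across, 25 mm high; origin at the centre of its underside.
- spectacles: Bystander: red-framed spectacles, 141x136x39 mm; origin at the centre of the underside.
- white_jar: Bystander: cream-white jar near the right end of the tool box, 52 mm across, 48 mm high; origin at the centre of its underside.

How it is judged:
By the outcome, as a careful person would: the job done as asked, in the order asked, and still so for the second after the job is handed in, while the arm keeps its last pose, push and grip.
It also fails if it takes over 54 s, if anything falls off the work surface, if the arm or the gripper's body presses on something with over 40 N, if the wrist force passes 120 N, or if a joint passes its speed limit or range.

ROBOT

A 6-joint arm with a two-finger parallel gripper is mounted at the origin on a cart in front of the work surface, level with it; the furniture and walls round the work are solid. World frame = base frame: x ahead of the robot, y to its left, z up, the work surface at z = 0. Lengths are in m, angles in rad, forces in N, time in s.
With the tool pointing down it reaches from about 0.25 to 0.775 m from the base axis. Payload 4 kg.
Tool frame: the origin (TCP) lies midway between the tips of the shut fingers; the grasp point (between the pads) lies 19 mm behind it; z points along the fingers, y is the line along which they close (so a half turn about z gives the same grasp; the last joint's range is limited). The gripper opens to 85 mm and grips with 20 to 120 N. Pads are 22 mm wide; open, the fingers measure 114 mm over their backs; the gripper's body (76 mm by 85 mm) begins 54 mm behind the grasp point. The pads swing forward as they close: fully open they stand 13 mm farther back than shut.
Start: joints at [-1.261, 0.087, 1.371, -0, 1.684, -0.103], TCP at [0.221, -0.504, 0.231] pointing down, gripper open.
Joint ranges: [-3.1, 3.1], [-0.76, 2.03], [0.27, 2.55], [-1.08, 4.22], [0.17, 2.65], [-2.57, 2.57]. Speed limits (rad/s): [2.79, 2.79, 3.14, 3.14, 3.14, 3.14].

INTERFACE

Orientations are given as [roll, pitch, yaw] about the fixed x, y, z axes, in that order (R = Rz(yaw) Ry(pitch) Rx(roll)).
In Python, from bench import robot, optics gives the robot as it stands. The module is installed in compiled form; this text tells all that it offers. Calls block until the motion is done:
- robot.move_pose(position, orientation): joint-space move of the TCP to a pose.
- robot.move_linear(position, rotation=None, v=0.15, contact_N=None): straight line of the TCP; rotation=None keeps the orientation; v is the mean speed in m/s. With contact_N (N) it stops when the force on the tool has changed by that much, and returns True; else False.
- robot.goto_joints(angles): joint-space move.
- robot.gripper_open() and robot.gripper_close(newtons=None): open the fingers fully, or close them until they stop; newtons is the grip in N (None keeps the last).
- robot.wait(seconds).
- robot.inverse_kinematics(position, orientation): joint angles nearest the present ones, or None.
- optics.get_image(name): name is "scene" or "top"; returns (picture, depth): 400x640x3 uint8, red, green, blue; 400x640 float32, m along the optical axis (not along the pixel's ray), 0 where there is no reading.
- optics.camera_model(name): a dict with "vfov" (degrees; the focal length in pixels is half the picture's height over the tangent of half this angle, whatever the lens; pixels are square), "cx", "cy" (the principal point, pixels), "eye" and "rotation" of the camera in the world. Camera axes: x right, y down, z forward; pixel columns grow to the right and rows downward; lengths in m; the calibration is good to about 2 mm. A picture is of the moment at which its call begins. camera_model takes no time and is no camera call.
A pose or a line that the arm cannot do raises robot.MotionError and nothing moves.
- robot.hand_in(): hands the job in; it is judged then, once.
Readings, each from a call of its own:
- robot.current_time_s(): time.
- robot.current_joints(): joint angles.
- robot.current_qvel(): joint speeds.
- robot.current_joint_efforts(): joint torques, N m.
- robot.current_eef_pos(): TCP position.
- robot.current_orientation(): TCP orientation.
- robot.current_contact_force(): force on the tool from outside, world axes, zero at the start.
- robot.current_ft_torque(): the same for the moment, N m.
- robot.current_opening(): opening from 0.0 (shut) to 1.0 (fully open).
- robot.current_grip_force(): force on a finger pad.
Only numpy, scipy, OpenCV 4.12 (cv2) and the standard library are available. Lean on these libraries where they do the work, as an engineer would, in place of code of your own. Each camera call takes 0.05 s, during which the arm holds its last target. There are 200 camera calls.

## Working session

There is one attempt and no reset: what is moved stays moved. The work goes in short steps, each a Python script; the robot and the scene stay as the last script left them, time stands still between calls to the robot, and variables do not carry over. Pictures are saved under pics/ and viewed, at most 10 in all, crops included, and the job is handed in when it is done.

```bash
mkdir -p pics; cat > h.py <<'E'
import numpy as np, cv2
from bench import robot, optics
def grab(n):
    im,d=optics.get_image(n); m=optics.camera_model(n)
    f=200/np.tan(np.radians(m["vfov"])/2)
    v,u=np.mgrid[0:400,0:640]
    c=np.stack([(u-m["cx"])/f*d,(v-m["cy"])/f*d,d],-1)
    P=c@np.array(m["rotation"]).T+np.array(m["eye"])
    P[d==0]=np.nan
    return im,d,P
E
python3 - <<'E'
from h import *
for n in("scene","top"):
    im,d,P=grab(n); cv2.imwrite(f"pics/{n}0.png",im[...,::-1]); np.savez(f"{n}0.npz",im=im,d=d,P=P)
    m=optics.camera_model(n); print({k:np.round(v,3).tolist() for k,v in m.items() if not isinstance(v,str)}, (d==0).mean())
print(robot.current_time_s(),robot.current_orientation())
E
```

```text
Traceback (most recent call last):
  File "h.py", line 8, in grab
    P=c@np.array(m["rotation"]).T+np.array(m["eye"])
      ~~~~~~~~~~~~~~~~~~~~~~~~~~~^~~~~~~~~~~~~~~~~~~
ValueError: operands could not be broadcast together with shapes (400,640) (3,)
```

```bash
sed -i 's/^import numpy as np, cv2/&\nfrom scipy.spatial.transform import Rotation as Rn/; s/np.array(m\["rotation"\]).T/Rn.from_euler("xyz",m["rotation"]).as_matrix().T/' h.py
python3 - <<'E'
from h import *
for n in("scene","top"):
    im,d,P=grab(n); cv2.imwrite(f"pics/{n}0.png",im[...,::-1]); np.savez(f"{n}0.npz",im=im,d=d,P=P)
    m=optics.camera_model(n); print(m, (d==0).mean())
    for v,u in((380,320),(200,320),(300,100),(300,500)): print(u,v,P[v,u])
print(robot.current_time_s(),robot.current_orientation())
E
```

```text
{'vfov': 54.15067589581106, 'cx': 318.37062992485806, 'cy': 198.98945415316496, 'eye': array([0.29012777, 0.74414202, 0.99312145]), 'rotation': array([-2.46566058, -0.00803586, -2.65616094])} 0.0038671875
320 380 [0.39411384 0.52168621 0.00211478]
320 200 [0.6476932  0.03792207 0.00103162]
100 300 [ 1.24553198  0.57907814 -0.32667461]
500 300 [0.05873759 0.11610515 0.00372291]
{'vfov': 56.669573647467026, 'cx': 314.80633065364253, 'cy': 200.05354301579408, 'eye': array([0.48258234, 0.11400541, 1.40956514]), 'rotation': array([-3.05644423e+00,  1.91910196e-03, -1.58764179e+00])} 0.00371875
320 380 [-0.05715216  0.10682761  0.00415052]
320 200 [ 0.60296441  0.09484601 -0.00201914]
100 300 [2.42261490e-01 9.22456250e-01 3.29950484e-04]
500 300 [ 0.0742932  -0.93799195 -0.76227226]
0.15 [-3.13993644e+00 -1.93460587e-04  4.12780016e-01]
```

View pics/scene0.png

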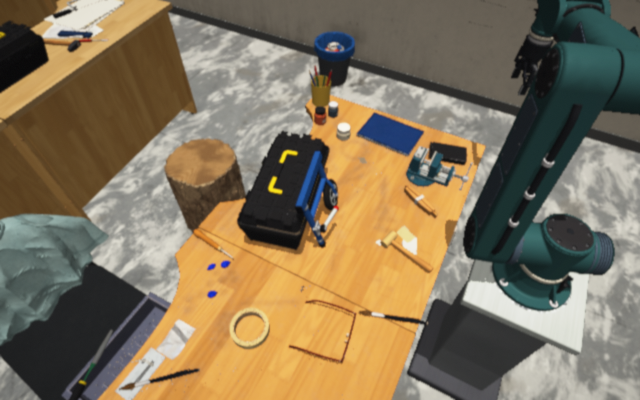

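View pics/top0.png

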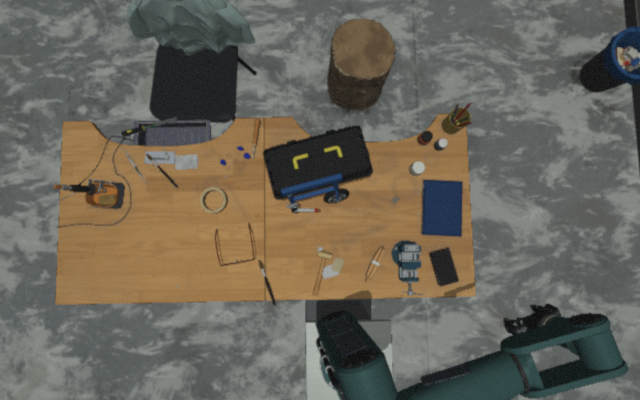

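The scene view shows the blue frame against the box at about (312,200), with its red ball near (336,208). The top view shows the bar from (282,192) to (340,180), the wheel at (337,197), and the leg running from the boss at (294,210) to the ball at (318,211).

```bash
python3 - <<'E'
from h import *
S=np.load("scene0.npz");T=np.load("top0.npz")
a=cv2.resize(S["im"][140:255,240:360],None,fx=5,fy=5,interpolation=cv2.INTER_CUBIC)[:590]
cv2.imwrite("pics/sc.png",a[...,::-1])
b=cv2.resize(T["im"][115:225,255:385],None,fx=5,fy=5,interpolation=cv2.INTER_CUBIC)
cv2.imwrite("pics/tc.png",b[...,::-1])
for n,Z,(v0,v1,u0,u1) in(("s",S,(140,255,280,350)),("t",T,(165,225,260,360))):
    im=Z["im"].astype(int);P=Z["P"]
    m=np.zeros((400,640),bool);m[v0:v1,u0:u1]=1
    r,g,bl=im[...,0],im[...,1],im[...,2]
    blue=m&(bl>r+40)&(bl>g+25); red=m&(r>130)&(g<80)&(bl<80)
    Q=P[blue];Q=Q[~np.isnan(Q).any(1)];print(n,len(Q),Q.min(0),Q.max(0))
    np.save(n+"blue.npy",Q)
    vv,uu=np.nonzero(red);print("red",len(vv),uu.mean(),vv.mean(),np.nanmedian(P[red],0))
    print(np.c_[uu,vv].tolist())
E
```

```text
s 1038 [ 5.59316413e-01 -1.21404661e-02  1.62148545e-04] [0.69363771 0.22733163 0.21029837]
red 9 335.55555555555554 206.55555555555554 [0.56056411 0.11369408 0.1065663 ]
[[336, 205], [334, 206], [335, 206], [336, 206], [334, 207], [335, 207], [336, 207], [337, 207], [337, 208]]
t 495 [0.59005225 0.02675418 0.09708506] [0.68153189 0.22493999 0.2137341 ]
red 5 315.4 209.8 [0.55884751 0.11448269 0.10474164]
[[315, 209], [316, 209], [315, 210], [316, 210], [315, 211]]
```

View pics/sc.png

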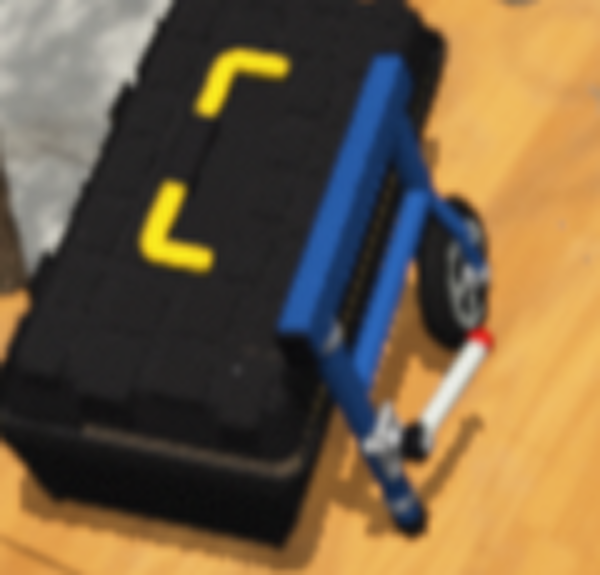

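View pics/tc.png

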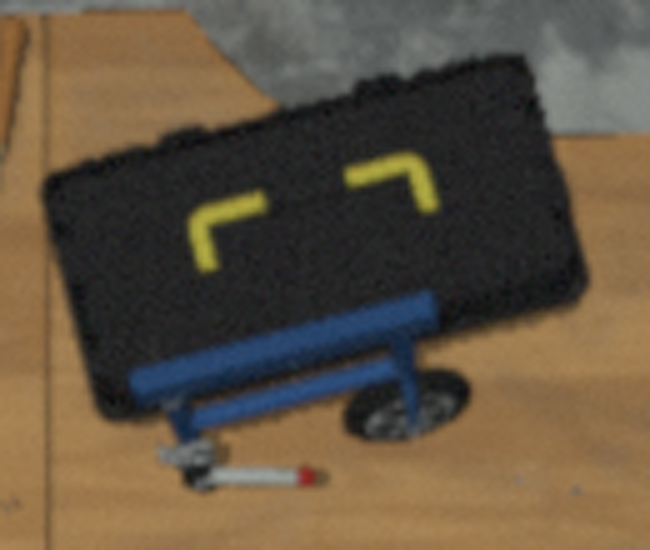

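The crops show the bar's near end at about (300,330) in the scene crop, the boss at (385,430), and the red ball at (480,340). The ball is stowed, pointing to the wheel. Next I fit the frame pose.

```bash
cat >> h.py <<'E'
def W(x,p):  # x: cx,cy,yaw,tilt ; frame pts -> world (tread centre at z=.01)
    R=Rn.from_euler("ZY",[x[2],x[3]])
    return R.apply(np.atleast_2d(p)-[0,0,.01])+[x[0],x[1],.01]
def Winv(x,w):
    return Rn.from_euler("ZY",[x[2],x[3]]).inv().apply(np.atleast_2d(w)-[x[0],x[1],.01])+[0,0,.01]
def barsdf(x,Q):
    q=np.abs(Winv(x,Q)-[0,.005,.2])-[.009,.105,.013]
    return np.linalg.norm(np.maximum(q,0),axis=1)+np.minimum(q.max(1),0)
E
python3 - <<'E'
from h import *
from scipy.optimize import least_squares
A=np.load("sblue.npy");B=np.load("tblue.npy")
A=A[A[:,2]>.177];B=B[B[:,2]>.177]
ball=[np.array([.5606,.1137,.1066]),np.array([.5588,.1145,.1047])]
def res(x,sets,ballw=1):
    r=[barsdf(x,Q) for Q in sets]
    bc=W(x,[-.048,.012,.088])[0]
    return np.concatenate(r+[[ballw*5*(np.linalg.norm(b-bc)-.007) for b in ball]])
x0=[.6,.1,.22,.3]
for nm,s in(("both",[A,B]),("s",[A]),("t",[B])):
    f=least_squares(res,x0,args=(s,),loss="soft_l1",f_scale=.003)
    x=f.x;print(nm,[len(q) for q in s],x.round(4),"rms",[np.sqrt(np.mean(barsdf(x,q)**2)).round(4) for q in s])
    if nm=="both": np.save("pose.npy",x)
    for n,p in(("bar",[0,.005,.2]),("piv",[-.026,.085,.088]),("ball",[-.048,.012,.088]),("tyre",[0,-.075,0]),("foot",[0,.085,0])): print(n,W(x,p)[0].round(4))
x=np.load("pose.npy")
# reprojection of the ball
for n in("scene","top"):
    m=optics.camera_model(n);f=200/np.tan(np.radians(m["vfov"])/2)
    for p in([-.048,.012,.088],[0,-.1,.2],[0,.11,.2],[-.026,.085,.088]):
        c=Rn.from_euler("xyz",m["rotation"]).inv().apply(W(x,p)[0]-m["eye"]);print(n,p,c[0]/c[2]*f+m["cx"],c[1]/c[2]*f+m["cy"])
# box points: lid top
for n in("scene0","top0"):
    Z=np.load(n+".npz");im=Z["im"].astype(int);P=Z["P"]
    k=(im.max(-1)<60)&(P[...,2]>.12)&(P[...,2]<.175)&(P[...,0]>.5)&(P[...,0]<.95)&(abs(P[...,1]-.1)<.35)
    q=P[k];print(n,k.sum(),cv2.minAreaRect(q[:,:2].astype(np.float32)),np.median(q[:,2]))
E
```

```text
both [569, 317] [0.5851 0.1064 0.2448 0.2971] rms [np.float64(0.0012), np.float64(0.0019)]
bar [0.6378 0.1248 0.1917]
piv [0.5625 0.1884 0.0922]
ball [0.5598 0.1125 0.0986]
tyre [6.004e-01 3.300e-02 4.000e-04]
foot [5.616e-01 1.882e-01 4.000e-04]
s [569] [0.5861 0.1062 0.244  0.2922] rms [np.float64(0.0011)]
bar [0.638  0.1242 0.1919]
piv [0.5632 0.1881 0.0922]
ball [0.5604 0.1121 0.0985]
tyre [6.015e-01 3.270e-02 4.000e-04]
foot [5.628e-01 1.880e-01 4.000e-04]
t [317] [0.5841 0.1057 0.2496 0.3002] rms [np.float64(0.0019)]
bar [0.6373 0.1244 0.1915]
piv [0.5613 0.1876 0.0922]
ball [0.559  0.1117 0.0987]
tyre [5.997e-01 3.230e-02 4.000e-04]
foot [5.602e-01 1.873e-01 4.000e-04]
scene [-0.048, 0.012, 0.088] 335.40436473134866 207.9788180400916
scene [0, -0.1, 0.2] 318.39438009922014 153.3955967116784
scene [0, 0.11, 0.2] 298.91983212202797 209.41455784240813
scene [-0.026, 0.085, 0.088] 322.3764524394918 228.1064185521974
top [-0.048, 0.012, 0.088] 315.58062020137106 209.81752601371554
top [0, -0.1, 0.2] 342.09271093907216 176.52172282526874
top [0, 0.11, 0.2] 280.7459794179452 192.84212419842655
top [-0.026, 0.085, 0.088] 294.22819058743306 209.52232431536686
scene0 4322 ((0.725227415561676, 0.10538633167743683), (0.1868710219860077, 0.34629276394844055), 14.65841007232666) 0.15267203349896724
top0 4043 ((0.719488799571991, 0.09881480038166046), (0.20859786868095398, 0.3578369617462158), 15.760581016540527) 0.15194174452608822
```

```bash
cat > kick.py <<'E'
from h import *
x=np.load("pose.npy"); ori=[np.pi,0,x[2]+np.pi/2]
def tip(q,r=.055,off=.006):
    y=.085-r*np.cos(q)-off*np.sin(q)-.011; z=.088-r*np.sin(q)+off*np.cos(q)
    return W(x,[-.026-.022*r/.073,y,z])[0]
up=tip(0,off=.03); hi=up+[-.02,0,.10]
pts=[tip(q) for q in(.0,.25,.5,.75,.95,1.15)]
print(hi,up,np.round(pts,3),robot.inverse_kinematics(up,ori))
E
python3 - <<'E'
from kick import *
robot.gripper_close(40)
robot.move_pose(hi,ori); print(robot.current_time_s())
robot.move_linear(up,v=.12); print(robot.current_time_s(),robot.current_contact_force(),robot.current_eef_pos())
for p in pts:
    robot.move_linear(p,v=.05); print(robot.current_time_s(),robot.current_contact_force().round(2),robot.current_eef_pos().round(4))
robot.wait(.2)
im,d,P=grab("scene"); a=cv2.resize(im[140:255,240:400],None,fx=5,fy=5)[:590]; cv2.imwrite("pics/k1.png",a[...,::-1])
E
```

```text
[0.55163354 0.1226566  0.22573197] [0.57163354 0.1226566  0.12573197] [[0.565 0.121 0.103]
 [0.561 0.12  0.09 ]
 [0.556 0.123 0.077]
 [0.551 0.129 0.065]
 [0.547 0.135 0.058]
 [0.543 0.143 0.051]] [ 0.11440434  0.20656746  1.44668469  0.          1.48834051 -0.13037019]
3.425
4.425 [ 0.59639327 -0.30055328  0.7762938 ] [0.57222844 0.12272989 0.12681173]
5.0583 [-0.45  0.23  1.14] [0.5646 0.1209 0.1027]
5.4833 [-0.47 -1.33  1.76] [0.5603 0.1201 0.0889]
5.9083 [ 1.02  0.05 -0.15] [0.5557 0.1229 0.0761]
6.3333 [-0.31 -0.2   0.7 ] [0.5506 0.1288 0.0648]
6.7083 [0.52 0.12 0.94] [0.5466 0.1354 0.0571]
7.0833 [0.36 0.92 0.22] [0.5426 0.1436 0.051 ]
```

View pics/k1.png

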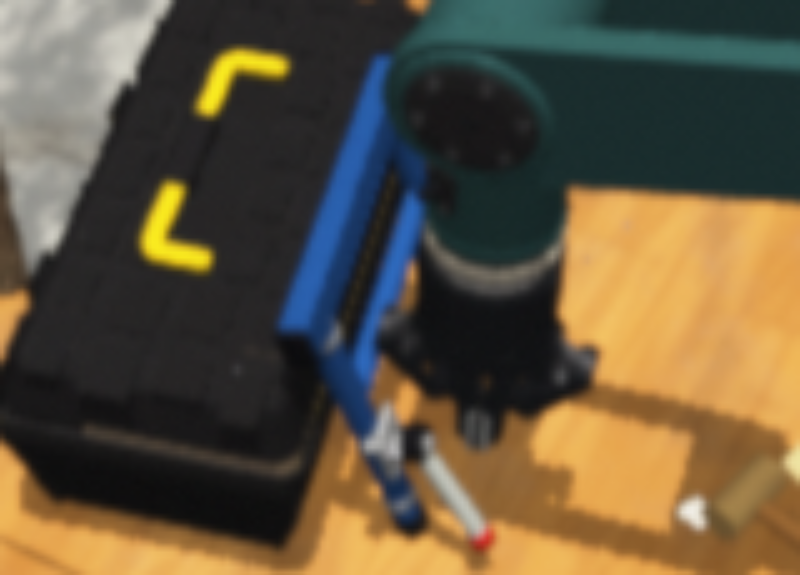

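The leg now hangs down: the ball is at crop (482,540), at or near the lower stop, and the frame's bar hasn't moved. Next I retreat, re-measure, and grip the bar.

```bash
cat >> h.py <<'E'
from scipy.optimize import least_squares
M=np.array([[0,1,0],[1,0,0],[0,0,-1.]])
def tool(x,z=.182,lift=0):
    R=Rn.from_euler("ZY",[x[2],x[3]]).as_matrix()@M
    return W(x,[0,.005,z])[0]+[0,0,lift], Rn.from_matrix(R).as_euler("xyz")
def look(x,n="scene",name=None,crop=None):
    im,d,P=grab(n)
    i=im.astype(int);r,g,b=i[...,0],i[...,1],i[...,2]
    c=W(x,[0,.005,.2])[0]
    near=np.linalg.norm(P-c,axis=-1)<.14
    Q=P[near&(b>r+40)&(b>g+25)&(P[...,2]>.177)]
    red=(r>130)&(g<80)&(b<80)&(np.linalg.norm(P-W(x,[-.04,.085,.03])[0],axis=-1)<.1)
    s=Winv(x,P[red]); 
    if name:
        v0,v1,u0,u1=crop; cv2.imwrite(name,cv2.resize(im[v0:v1,u0:u1],None,fx=5,fy=5)[...,::-1])
    return Q,s
E
python3 - <<'E'
from h import *
x=np.load("pose.npy")
p=robot.current_eef_pos()
robot.move_linear(p+[-.045,0,.01],v=.1)
robot.move_linear(p+[-.08,0,.27],v=.2)
robot.gripper_open()
Q,s=look(x); print(robot.current_time_s(),len(Q),np.median(np.abs(barsdf(x,Q))),"ball frame",np.median(s,0))
f=least_squares(lambda a:np.r_[barsdf(a,Q),(a-x)[:2]*2],x,loss="soft_l1",f_scale=.003);print(x,f.x)
print([robot.inverse_kinematics(*tool(x,z)) for z in(.29,.182)])
E
```

```text
10.2333 566 0.0006431918488577571 ball frame [-0.04958322  0.1037541   0.01844192]
[0.58506456 0.10642769 0.24477453 0.29706075] [0.58570691 0.10710571 0.24422885 0.29307178]
[array([ 0.1278243 ,  0.62989907,  0.59864271, -0.04249889,  2.20776663,
       -0.1371581 ]), array([ 0.12282311,  0.53868997,  0.93737519, -0.03849987,  1.96024776,
       -0.13128333])]
```

The ball reads frame y ≈ 0.10 and z ≈ 0.018, so it is at the lower stop, and the frame hasn't moved. Now the grip.

```bash
python3 - <<'E'
from h import *
x=np.load("pose.npy")
robot.move_pose(*tool(x,.29)); print(robot.current_time_s())
p,o=tool(x)
print(robot.move_linear(p,o,v=.1,contact_N=12),robot.current_contact_force(),robot.current_eef_pos()-p)
robot.gripper_close(70); robot.wait(.3)
print(robot.current_time_s(),robot.current_opening(),robot.current_grip_force(),robot.current_contact_force(),robot.current_eef_pos()-p)
look(x,"scene","pics/g.png",(140,255,240,400))
E
```

```text
11.0833
False [-0.62248134 -0.00213151  0.41475731] [4.17792814e-04 9.58644643e-05 1.10039535e-03]
13.2417 0.1955691029062136 69.0665352344513 [1.71095621 0.7843663  2.04163737] [ 1.23422714e-04 -3.53559596e-05  2.46971807e-04]
```

View pics/g.png

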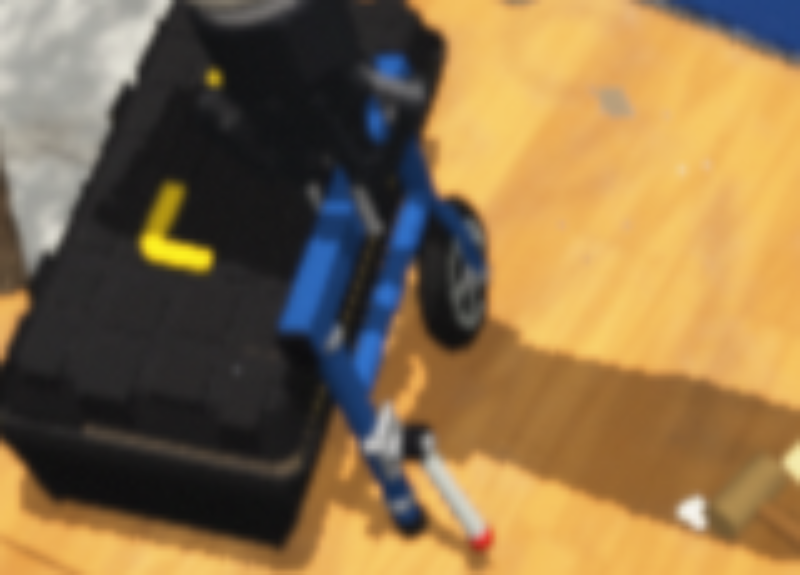

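The fingers straddle the bar around crop (350,190), and the opening of about 17 mm fits the 18 mm bar. Now I raise it upright, slide clear and set it down.

```bash
python3 - <<'E'
from h import *
x=np.load("pose.npy"); n=np.array([np.cos(x[2]),np.sin(x[2])])
y=x.copy(); y[:2]-=.035*n; y[3]=0; np.save("pose2.npy",y)
p,o=tool(y,lift=.012); print(robot.inverse_kinematics(p,o))
robot.move_linear(p,o,v=.06); print(robot.current_time_s(),robot.current_contact_force(),robot.current_eef_pos()-p)
robot.wait(.3);f0=robot.current_contact_force();print(f0)
print(robot.move_linear(p-[0,0,.02],v=.02,contact_N=6)); robot.wait(.3)
print(robot.current_time_s(),robot.current_contact_force(),robot.current_eef_pos()-p,robot.current_ft_torque(),robot.current_orientation()-o,robot.current_opening(),robot.current_grip_force())
Q,s=look(y,"scene","pics/u.png",(140,255,240,400))
f=least_squares(lambda a:barsdf(a,Q),y,loss="soft_l1",f_scale=.003);print(y,f.x,np.median(s,0))
E
```

```text
[ 0.08345633  0.11824885  1.41062443  0.          1.61271937 -0.1613182 ]
14.9 [ 0.08222806 -0.35402484 -8.81269914] [ 2.47615112e-04  7.49819258e-05 -3.91968537e-04]
[ 1.17783548  0.07513705 -9.99314486]
True
16.1333 [0.77604878 0.66747946 7.3170097 ] [-8.74682971e-05  2.89921476e-04 -1.15332247e-02] [ 0.03306641 -0.09415807 -0.01267152] [-6.28314879e+00 -6.63025074e-04  1.90551415e-04] 0.19708114822091394 70.87750911712646
[0.55110784 0.09794588 0.24477453 0.        ] [0.54710858 0.10825076 0.24299715 0.00359537] [-0.04977174  0.10301783  0.01878718]
```

View pics/u.png

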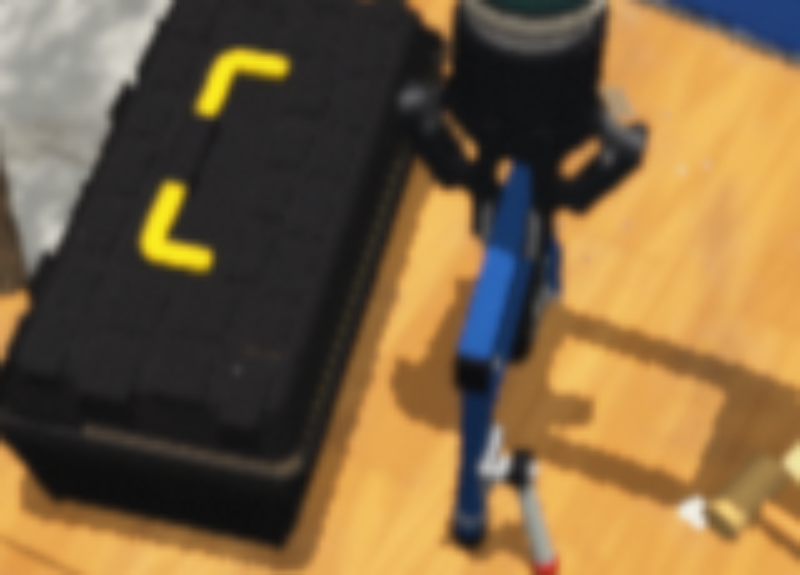

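The frame is upright in the gripper, with a clear gap to the box, and the leg is down (ball at crop (545,570)). One last check: is the bar level, so that both feet are standing?

```bash
python3 - <<'E'
from h import *
y=np.load("pose2.npy")
for n in("scene","top"):
    Q,s=look(y,n); L=Winv(y,Q); k=abs(L[:,2]-.213)<.008; L=L[k]
    print(n,len(L),L[:,1].min() if len(L) else 0,L[:,1].max() if len(L) else 0)
    for a,b in((-.1,-.03),(-.03,.04),(.04,.075),(.075,.11)):
        t=L[(L[:,1]>a)&(L[:,1]<b)]; 
        if len(t)>4: print(a,b,len(t),np.percentile(t[:,2],[50,90]).round(4),np.median(t[:,0]).round(4))
robot.wait(.5);print(robot.current_contact_force(),robot.current_ft_torque(),robot.current_grip_force(),robot.current_time_s())
E
```

```text
scene 249 -0.022115101328353565 0.11055094601808337
-0.03 0.04 102 [0.2138 0.2157] -0.0006
0.04 0.075 70 [0.2133 0.2156] -0.0019
0.075 0.11 76 [0.2141 0.2159] -0.0016
top 48 -0.09665118869193133 0.10819388903652058
-0.1 -0.03 15 [0.2127 0.2161] -0.0018
0.075 0.11 33 [0.214 0.217] -0.0011
[0.29886548 0.12136213 7.24049205] [ 0.02473236 -0.10402192  0.00028188] 70.87798833847046 16.7833
```

Bar top is level at 213–214 mm at both ends, it stands at its true height, and the forces are steady.

```bash
python3 -c "
from bench import robot
print(robot.hand_in())"
```

```text
the job is handed in; nothing more can be done
None
```

I flipped the kickstand to its lower stop while the frame still leaned, then gripped the frame by its top bar. It now stands upright on wheel and front foot, clear of the tool box and still held; I handed the job in at about 17 s, and the bystander items were not touched as far as I could tell, though I did not re-measure them.

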